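# Pop the flashlight out of the ejector tray and trap it

### The job

Press down the ejector pad beside the flashlight with one finger, and stop the flashlight that pops out with the other finger before it slides away down the chute. Only touch it, never lift it, and leave the other lane and the things around the tray alone. Finish while holding: one finger still keeps the pad down and the other still blocks the popped flashlight in the chute.

Things in the scene. Friction and masses are not known exactly. Their poses are not given: they have to be found in the camera images.
- tray: Fixed grey plastic ejector tray (270 mm long, 220 mm wide) that carries the chute and two pads. Origin: on the bench, 45 mm below the chute's origin; z up, x horizontal in the downhill direction, y to the left when looking downhill.
- chute: Fixed chute, sloping down 15 degrees: x points down the slope, y to the left looking downhill, z square to its floor. Origin: on its floor midway between two lanes, at their gates. Lane centre lines at y = +20 and -20 mm; lanes 31 mm wide, walls 17 mm high, ending at x = 0. Below lies an open smooth run-out, 80 mm wide, to x = 105 mm, where a free part slides off in well under a second.
- gate_mid (a point): Same point as the chute's origin, 45 mm above the bench. At x = 0 each lane has a steel gate strip, 6.5 mm above the floor, holding the part back. Behind each part a spring pusher (about 1.5 N at first, 30 mm stroke) shoots it downhill once its pad has sunk the gate.
- flashlight_front (a point): Centre of the front (downhill) end face, with the lens, of the loose plain aluminium pocket flashlight: a cylinder 28 mm in diameter, 100 mm long, about 120 g, lying along one of the two lanes (either one) with its front at the gate. When its gate sinks it pops out along the lane; it needs to come at least 8 mm and must be stopped before it has gone 50 mm.
- flashlight: The flashlight; its origin is the lowest point of the front end, on the lane floor. Its own z axis is vertical as it lies (the tube slopes down along its x by 15 degrees).
- sleeve_front (a point): Centre of the front end of the flat black wiper-refill sleeve (100 x 27 x 16 mm) that lies in the other lane and must stay there.
- sleeve: That sleeve; origin at its lower front edge, on the lane floor.
- pad_left_top (a point): Centre of the top of the left ejector pad, flat grey, 32 x 32 mm, level, 55 mm above the bench when up. It works the left lane's gate and lies 50 mm to the side (+y) of that lane's centre line, 33 mm downhill of the gate line, beside the run-out. The lane floor there is 36 mm above the bench, so a finger as low as the pressed pad stands in the way of the flashlight.
- pad_right_top (a point): The same for the right pad, at -y, which works the right lane's gate (y = -20 mm).
- pad_left (a joint): How far the left pad is pressed down: 0 up, 0.010 m fully down. Spring: about 2 N at first, 5 N fully down; it comes up again when let go. The gate is clear at about 0.006 to 0.007 m.
- pad_right (a joint): The same for the right pad.
- funnel: Loose orange funnel standing mouth down, 104 mm across, 125 mm high; origin under its centre. Stands 175 to 205 mm to the left of the tray's middle. Bystander.
- pick: Loose stainless pick tool lying flat, 170 mm long, 18 mm thick handle; origin under its middle. Lies about 146 mm to the right of the tray's middle. Bystander.
- pail: Loose empty white pail, 136 mm across, 130 mm high; origin under its centre. Stands about 260 mm to the right of the tray's middle. Bystander.
Mind the look-alikes: they are no part of the job. What is shaped like the flashlight but brown or purple is not meant.

How it is judged (in metres and radians):
At the end, for the whole second after the job is handed in: The flashlight's front end is 8 to 50 mm past the gate line, still on the chute floor (not raised by 8 mm), at rest (under 0.02 m/s) and touched by a finger (over 0.05 N), while a finger keeps the pad of its own lane at least 5 mm down (over 0.5 N) (x of flashlight_front in the frame of chute between 0.008 and 0.05 m and z of flashlight_front in the frame of chute below 0.022 m and contact force between the fingers and flashlight above 0.05 N and linear speed of flashlight below 0.02 m/s and ((y of flashlight_front in the frame of chute above 0 m and value of joint pad_left above 0.005 m and contact force between the fingers and pad_left above 0.5 N) or (y of flashlight_front in the frame of chute below 0 m and value of joint pad_right above 0.005 m and contact force between the fingers and pad_right above 0.5 N))); the arm keeps its last pose, push and grip.
It fails at once if the flashlight slides away: its front end gets more than 60 mm past the gate line (x of flashlight_front in the frame of chute above 0.06 m).
It fails at once if the flashlight is lifted more than 8 mm off the chute floor (z of flashlight_front in the frame of chute above 0.022 m).
It fails at once if the pad of the other lane is pressed by more than 4 mm ((y of flashlight_front in the frame of chute above 0 m and value of joint pad_right above 0.004 m) or (y of flashlight_front in the frame of chute below 0 m and value of joint pad_left above 0.004 m)).
It fails at once if the sleeve in the other lane is moved by more than 8 mm (distance of sleeve from where it was at the start of the episode above 0.008 m).
It fails at once if the funnel, the pick tool or the pail is moved by more than 20 mm (distance of any of funnel, pick, pail from where it was at the start of the episode above 0.02 m).
It also fails if it takes over 32 s, if anything falls off the work surface, if the arm or the gripper's body presses on something with over 40 N, if the wrist force passes 120 N, or if a joint passes its speed limit or range.

### The arm

A 7-joint arm with a two-finger parallel gripper is mounted at the origin on the work surface. World frame = base frame: x ahead of the robot, y to its left, z up, the work surface at z = 0. Lengths are in mm, angles in rad, forces in N, time in s.
With the tool pointing down it reaches from about 400 to 875 mm from the base axis. Payload 4.4 kg.
Tool frame: the origin (TCP) lies at the very end of the fingers, on their centre line; the grasp point (between the pads) lies 19 mm behind it; z points along the fingers, y is the direction in which the jaws open and shut (so a half turn about z gives the same grasp; the last joint's range is limited). The gripper opens to 85 mm and grips with 20 to 120 N. Pads are 22 mm wide; open, the fingers measure 114 mm over their backs; the gripper's body (76 mm by 85 mm) begins 54 mm behind the grasp point. The pads swing forward as they close: fully open they stand 13 mm farther back than shut.
Start: joints at [1.057, 0.628, 0.038, 1.517, -0.027, 0.996, -0.02], TCP at [281.468, -585.913, 231.313] pointing down, gripper open.
Joint ranges: [-3.06, 3.06], [-0.37, 2.12], [-1.25, 1.32], [0.18, 2.47], [-1.1, 4.24], [0.23, 1.98], [-2.94, 2.94]. Speed limits (rad/s): [2.57, 2.57, 3.14, 3.14, 3.14, 3.14, 3.14].

### API

Orientations are given as [roll, pitch, yaw] about the fixed x, y, z axes, in that order (R = Rz(yaw) Ry(pitch) Rx(roll)).
In Python, from cell import read_state, get_image, calibration, finish_job gives the robot as it stands. The module is installed in compiled form; this text tells all that it offers.
- The arm moves only by the tool apply_moves, never from a script. Its argument "increments" is a list of rows, each an object of numbers: "tx", "ty", "tz": the shift along the world's x, y, z in m; "rx", "ry", "rz": the turn, a rotation vector about the world's x, y, z in units of 5 degrees (1.0 is 5 degrees); "claw": the finger opening in m, from 0 to 0.0854. In form: [{"tx": .., "ty": .., "tz": .., "rx": .., "ry": .., "rz": .., "claw": ..}, ...]. A call has 1 to 12 rows; each row is the pose to reach, as a shift and turn from the pose commanded when the call began; what a row does not reach only later rows make up. A row lasts 1/10 s, in which the tool goes at most 50 mm and 8.59 degrees, less where a joint would pass 70% of its speed; a pose out of reach is approached as far as the arm can. A call with a gripper value outside its range is refused whole. The fingers move at their own pace and stop on an object; the grip force is fixed at half the most. Time passes only in rows, so rows that repeat a pose let the fingers close. It gives the time, the measured TCP pose, the force and the opening at its end, in the units of the state.
- read_state(): the state, without advancing time (a new reading comes with each control period).
- get_image(name): name is "side" or "top"; returns the picture (420x560x3 uint8, red, green, blue); there is no depth.
- calibration(name): a dict with "camera_matrix" (3x3 intrinsics, pixels), "distortion" ([k1, k2, p1, p2, k3] as OpenCV has them; the pictures are not rectified), "origin" and "attitude" of the camera in the world. Camera axes: x right, y up, looking along -z (the intrinsics and any distortion apply to the point x, -y, -z); pixel columns grow to the right and rows downward; lengths in mm; the calibration is good to about 2 mm. A picture is of the moment at which its call begins. calibration takes no time and is no camera call.
- finish_job(): hands the job in, once; it reports no verdict.
The state is a dict: "clock": time; "qpos": joint angles; "qd": joint speeds; "tau": joint torques, N m; "eef_pos": TCP position; "tool_rot": TCP orientation; "force": force on the tool from outside, world axes, zero at the start; "torque": the same for the moment, N m; "width": finger opening in mm.
Only numpy, scipy, OpenCV 4.12 (cv2) and the standard library are available. Lean on these libraries where they do the work, as an engineer would, in place of code of your own. Each camera call takes 0.05 s, during which the arm holds its last target. There are 200 camera calls.

## Working session

There is one attempt and no reset: what is moved stays moved. The work goes in short steps, Python scripts to look and compute and a tool call to move; the robot and the scene stay as the last step left them, time stands still between calls to the robot, and variables do not carry over. Pictures are saved under pics/ and viewed, about 8 in all and at most 12, crops included, and the job is handed in when it is done.

Besides the shell and the picture viewer there is one more tool, called after "Emit:" as name(argument=value, ...) on one line, values as JSON. apply_moves: Moves the arm, as the interface text tells. Its arguments: {"type":"object","properties":{"increments":{"type":"array"}},"required":["increments"]}

```bash
mkdir -p pics
python3 - <<'E'
from cell import *
import cv2
s=read_state();print({k:s[k] for k in('clock','eef_pos','tool_rot','width','force')})
for n in('side','top'):
    im=get_image(n);cv2.imwrite(f'pics/{n}0.png',im[:,:,::-1]);print(n,calibration(n))
E
```

```text
{'clock': 0.0, 'eef_pos': array([ 281.22400996, -585.34489146,  230.41263215]), 'tool_rot': array([-3.13974456e+00,  8.60398027e-06,  4.47852629e-01]), 'width': 85.42478334024665, 'force': array([ 0.26023413, -0.82343328,  0.46561525])}
side {'camera_matrix': array([[401.50954484,   0.        , 281.23591633],
       [  0.        , 401.50954484, 209.61676866],
       [  0.        ,   0.        ,   1.        ]]), 'distortion': array([-0.10942123,  0.        ,  0.        ,  0.        ,  0.        ]), 'origin': array([ 58.28625604, 598.85440904, 536.75089959]), 'attitude': array([ 1.04496505, -0.01982073, -2.38509461])}
top {'camera_matrix': array([[412.58056213,   0.        , 277.28836682],
       [  0.        , 412.58056213, 209.89954034],
       [  0.        ,   0.        ,   1.        ]]), 'distortion': array([-0.06066764,  0.        ,  0.        ,  0.        ,  0.        ]), 'origin': array([ 495.20588679,   27.79056874, 1054.8803539 ]), 'attitude': array([ 0.10318138, -0.00558405, -1.57359354])}
```

View pics/top0.png

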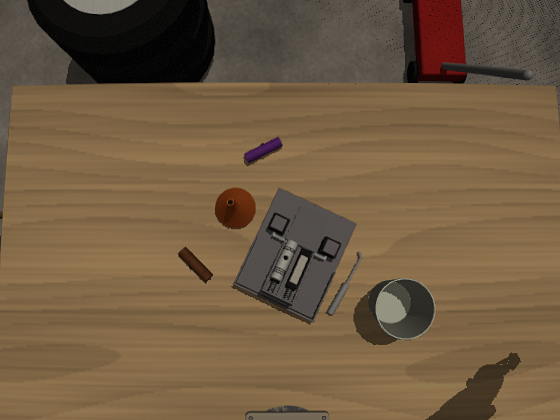

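View pics/side0.png

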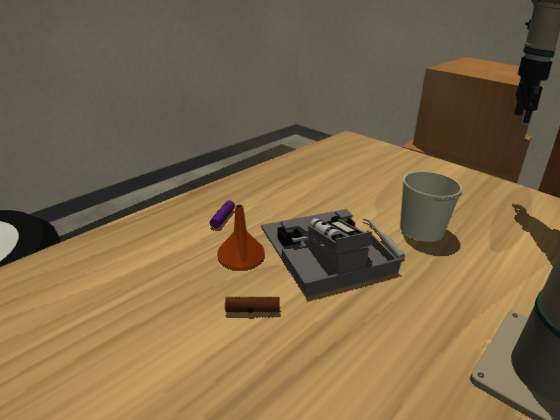

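Likely candidates: the silver cylinder in the left lane, top (285,262), matches the plain aluminium flashlight. The purple (263,150) and brown (195,265) cylinders are decoys, and the sleeve is at (299,270). I'll check this in a close crop.

Run:
```python
import cv2
im=cv2.imread('pics/top0.png')[180:330,225:375]
cv2.imwrite('pics/top0c.png',cv2.resize(im,(600,600),interpolation=cv2.INTER_CUBIC))
```

```text
(no output)
```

View pics/top0c.png

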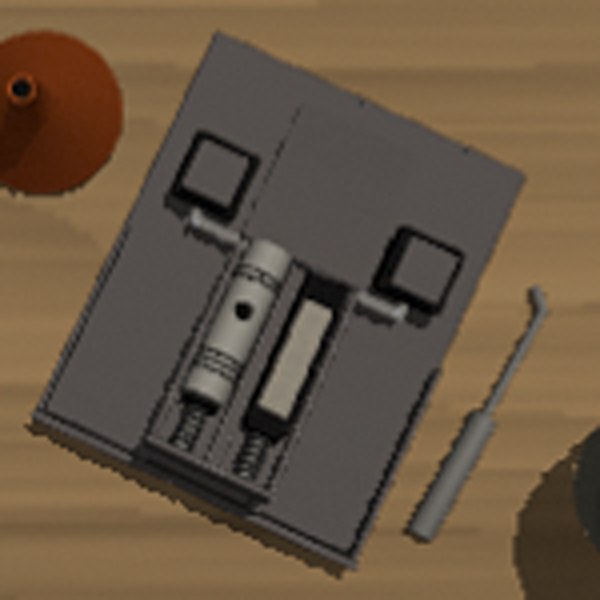

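```bash
cat > h.py <<'E'
import numpy as np,cv2
from cell import *
from scipy.spatial.transform import Rotation as Ro
def cam(n):
    c=calibration(n);R=Ro.from_euler('xyz',c['attitude']).as_matrix()@np.diag([1,-1,-1])
    return c['camera_matrix'],c['distortion'],c['origin'],R
def proj(n,P):
    K,D,o,R=cam(n);return cv2.projectPoints((np.atleast_2d(P)-o)@R,np.zeros(3),np.zeros(3),K,D)[0][:,0]
def back(n,uv,z):
    K,D,o,R=cam(n);p=cv2.undistortPoints(np.array([uv],float)[None],K,D)[0,0]
    d=R@np.array([*p,1]);return o+d*(z-o[2])/d[2]
E
cat > fit.py <<'E'
from h import *
t=15*np.pi/180
f=lambda x,y:(225+(x+.5)/4-.5,180+(y+.5)/4-.5)
L=back('top',f(218,170),55);R=back('top',f(424,267),55)
u=(L-R)/np.linalg.norm(L-R);print('pads',L,R,np.linalg.norm(L-R))
yaw=np.arctan2(u[1],u[0])-np.pi/2
X=np.array([np.cos(yaw),np.sin(yaw),0]);Y=u;Z=np.array([0,0,1.])
G=(L+R)/2-33*X;G[2]=45
cx=np.cos(t)*X-np.sin(t)*Z;cz=np.sin(t)*X+np.cos(t)*Z
ch=lambda x,y,z:G+x*cx+y*Y+z*cz
print('yaw',yaw,'gate',G,'flash front',ch(0,20,14),'stop40',ch(40,20,14))
sq=lambda c:[c+a*X+b*Y for a,b in((16,16),(16,-16),(-16,-16),(-16,16))]
polys=[sq(L),sq(R),[ch(0,6,0),ch(0,34,0),ch(0,34,28),ch(0,6,28)],[ch(0,20,28),ch(-100,20,28)],[ch(0,40,0),ch(105,40,0),ch(105,-40,0),ch(0,-40,0)]]
for n,(x0,y0,w) in dict(top=(225,180,150),side=(250,190,160)).items():
    im=cv2.imread(f'pics/{n}0.png')[y0:y0+w,x0:x0+w];k=600/w;im=cv2.resize(im,(600,600),interpolation=cv2.INTER_CUBIC)
    for p in polys: cv2.polylines(im,[np.int32(np.round((proj(n,p)-[x0,y0]+.5)*k-.5))],True,(0,255,0),1)
    cv2.imwrite(f'pics/{n}fit.png',im[:,:] if n=='side' else im)
a=cv2.imread('pics/topfit.png');b=cv2.imread('pics/sidefit.png');cv2.imwrite('pics/fit.png',cv2.resize(np.hstack([a[:, :],b]),None,fx=.66,fy=.66))
E
python3 fit.py
```

```text
pads [568.86135722  17.53941553  55.        ] [ 509.71088959 -106.89417664   55.        ] 137.77698168077586
yaw -0.44374015653741217 gate [509.48209887 -30.50980766  45.        ] flash front [521.34104876 -14.0023906   58.52296157] stop40 [556.23617242 -30.59005673  48.17019976]
```

View pics/fit.png

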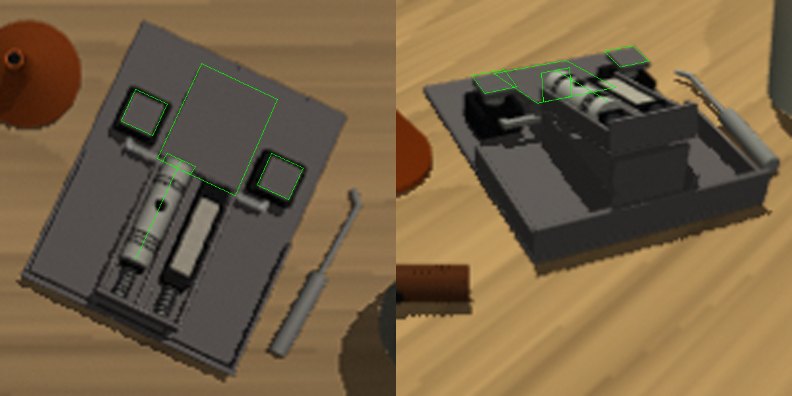

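View pics/sidefit.png

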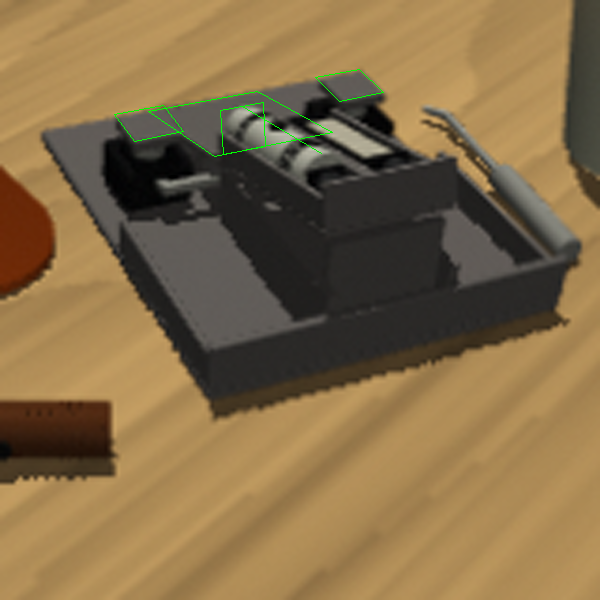

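Run:
```python
import cv2,numpy as np
im=cv2.imread('pics/side0.png')[205:255,265:365].astype(float)
im=np.clip(255*(im/255/.5)**.6,0,255).astype('uint8')
cv2.imwrite('pics/sidec.png',cv2.resize(im,(800,400),interpolation=cv2.INTER_CUBIC))
```

```text
(no output)
```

View pics/sidec.png

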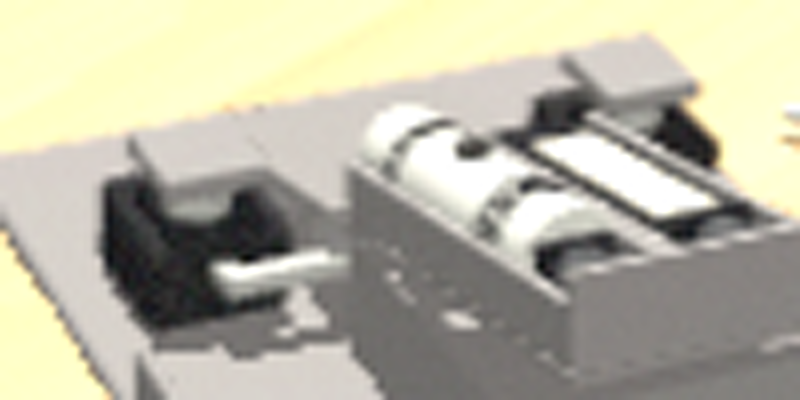

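The crop confirms it: the silver flashlight is in the left lane. The left pad is a thin plate over a black box, at side pixel (290.6, 224.8). Next I'll cross-check its position from the side view and work out the target.

```bash
cat >> fit.py <<'E'
g=lambda x,y:(265+(x+.5)/8-.5,205+(y+.5)/8-.5)
print('left pad from side',np.mean([back('side',g(*p),55) for p in((130,138),(272,170),(165,190))],0)*0+ (back('side',g(130,138),55)+back('side',g(272,170),55))/2)
print('right pad from side',(back('side',g(565,55),55)+back('side',g(697,88),55))/2)
T=G+33*X+45*Y;s=read_state();print('target',T,'delta',T-s['eef_pos'],'turn',np.degrees(yaw-s['tool_rot'][2])/5)
E
python3 fit.py
```

```text
pads [568.86135722  17.53941553  55.        ] [ 509.71088959 -106.89417664   55.        ] 137.77698168077586
yaw -0.44374015653741217 gate [509.48209887 -30.50980766  45.        ] flash front [521.34104876 -14.0023906   58.52296157] stop40 [556.23617242 -30.59005673  48.17019976]
left pad from side [564.16589311  21.36632777  55.        ]
right pad from side [ 504.90807964 -103.1039297    55.        ]
target [558.60554099  -4.03552892  45.        ] delta [ 277.36625493  581.35309158 -185.48232327] turn -10.21630445695046
```

Emit:
apply_moves(increments=[{"tx": 0.022, "ty": 0.045, "rz": -0.8, "claw": 0.038}, {"tx": 0.044, "ty": 0.09, "rz": -1.6, "claw": 0.038}, {"tx": 0.065, "ty": 0.135, "rz": -2.5, "claw": 0.038}, {"tx": 0.086, "ty": 0.18, "rz": -3.3, "claw": 0.038}, {"tx": 0.107, "ty": 0.225, "rz": -4.1, "claw": 0.038}, {"tx": 0.128, "ty": 0.27, "rz": -4.9, "claw": 0.038}, {"tx": 0.15, "ty": 0.315, "rz": -5.8, "claw": 0.038}, {"tx": 0.171, "ty": 0.36, "rz": -6.6, "claw": 0.038}, {"tx": 0.192, "ty": 0.405, "rz": -7.4, "claw": 0.038}, {"tx": 0.213, "ty": 0.45, "rz": -8.2, "claw": 0.038}, {"tx": 0.234, "ty": 0.495, "rz": -9.0, "claw": 0.038}, {"tx": 0.255, "ty": 0.54, "rz": -9.8, "claw": 0.038}])

```text
$.increments[0]: bad value
```

Emit:
apply_moves(increments=[{"tx": 0.022, "ty": 0.045, "tz": 0, "rx": 0, "ry": 0, "rz": -0.8, "claw": 0.038}, {"tx": 0.065, "ty": 0.135, "tz": 0, "rx": 0, "ry": 0, "rz": -2.5, "claw": 0.038}, {"tx": 0.107, "ty": 0.225, "tz": 0, "rx": 0, "ry": 0, "rz": -4.1, "claw": 0.038}, {"tx": 0.15, "ty": 0.315, "tz": 0, "rx": 0, "ry": 0, "rz": -5.8, "claw": 0.038}, {"tx": 0.192, "ty": 0.405, "tz": 0, "rx": 0, "ry": 0, "rz": -7.4, "claw": 0.038}, {"tx": 0.234, "ty": 0.495, "tz": 0, "rx": 0, "ry": 0, "rz": -9.0, "claw": 0.038}, {"tx": 0.2755, "ty": 0.583, "tz": 0, "rx": 0, "ry": 0, "rz": -10.2, "claw": 0.038}, {"tx": 0.2755, "ty": 0.583, "tz": 0, "rx": 0, "ry": 0, "rz": -10.2, "claw": 0.038}, {"tx": 0.2755, "ty": 0.583, "tz": 0, "rx": 0, "ry": 0, "rz": -10.2, "claw": 0.038}, {"tx": 0.2755, "ty": 0.583, "tz": 0, "rx": 0, "ry": 0, "rz": -10.2, "claw": 0.038}, {"tx": 0.2755, "ty": 0.583, "tz": 0, "rx": 0, "ry": 0, "rz": -10.2, "claw": 0.038}, {"tx": 0.2755, "ty": 0.583, "tz": 0, "rx": 0, "ry": 0, "rz": -10.2, "claw": 0.038}])

```text
clock: 1.3
eef_pos: [538.3, -41.4, 231.2]
tool_rot: [3.141, 0.0, -0.442]
force: [0.8, -0.6, 0.1]
width: 38.1
```

Emit:
apply_moves(increments=[{"tx": 0, "ty": 0, "tz": 0, "rx": 0, "ry": 0, "rz": 0, "claw": 0.038}, {"tx": 0, "ty": 0, "tz": 0, "rx": 0, "ry": 0, "rz": 0, "claw": 0.038}])

```text
clock: 1.5
eef_pos: [537.9, -41.9, 230.8]
tool_rot: [3.141, 0.001, -0.439]
force: [0.2, -1.7, -0.6]
width: 37.4
```

Emit:
apply_moves(increments=[{"tx": 0.019, "ty": 0.039, "tz": 0, "rx": 0, "ry": 0, "rz": 0, "claw": 0.038}, {"tx": 0.019, "ty": 0.039, "tz": -0.05, "rx": 0, "ry": 0, "rz": 0, "claw": 0.038}, {"tx": 0.019, "ty": 0.039, "tz": -0.1, "rx": 0, "ry": 0, "rz": 0, "claw": 0.038}, {"tx": 0.019, "ty": 0.039, "tz": -0.14, "rx": 0, "ry": 0, "rz": 0, "claw": 0.038}, {"tx": 0.019, "ty": 0.039, "tz": -0.14, "rx": 0, "ry": 0, "rz": 0, "claw": 0.038}, {"tx": 0.019, "ty": 0.039, "tz": -0.14, "rx": 0, "ry": 0, "rz": 0, "claw": 0.038}, {"tx": 0.019, "ty": 0.039, "tz": -0.14, "rx": 0, "ry": 0, "rz": 0, "claw": 0.038}])

```text
clock: 2.2
eef_pos: [558.5, -5.6, 93.6]
tool_rot: [-3.14, -0.004, -0.444]
force: [0.0, -0.1, -0.1]
width: 37.9
```

```bash
cat > look.py <<'E'
from h import *
import sys
k=sys.argv[1];o=[]
for n,(x0,y0) in dict(top=(240,185),side=(255,160)).items():
    im=get_image(n);cv2.imwrite(f'pics/{n}{k}.png',im[:,:,::-1])
    c=im[y0:y0+100,x0:x0+100,::-1].astype(float);c=np.clip(255*(c/255/.6)**.6,0,255).astype('uint8')
    o.append(cv2.resize(c,(400,400),interpolation=cv2.INTER_CUBIC))
cv2.imwrite(f'pics/c{k}.png',np.hstack(o))
s=read_state();print(s['clock'],s['eef_pos'],s['tool_rot'],s['force'],s['width'])
E
python3 look.py 1
```

```text
2.3 [558.58058029  -4.95842616  93.7572049 ] [-3.13967926 -0.0040741  -0.44300681] [0.88084124 0.7690415  0.62349732] 38.114985550956405
```

View pics/c1.png

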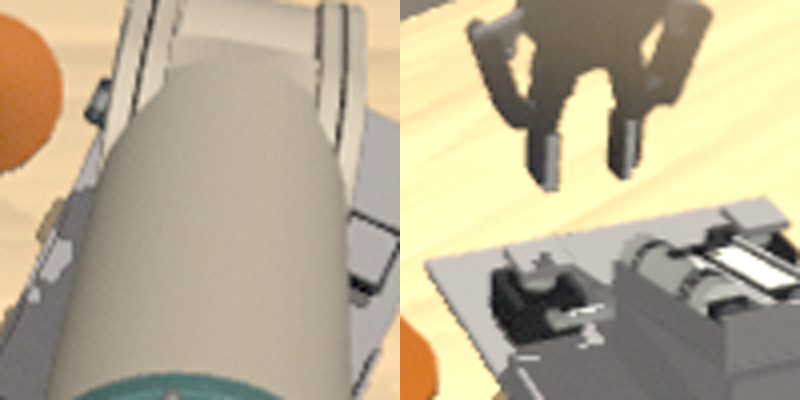

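Run:
```python
from h import *
p=read_state()['eef_pos'];Y=np.array([.429,.903,0])
for s in(26,-26):
  for dz in (0,5): print(s,dz,(proj('side',p+s*Y+[0,0,dz])[0]-[255,160]+.5)*4+[400,0])
```

```text
26 0 [538.65251449 192.33182212]
26 5 [538.92083551 184.49581894]
-26 0 [623.68304956 177.24155714]
-26 5 [624.17953324 169.51373188]
```

Emit:
apply_moves(increments=[{"tx": -0.0025, "ty": 0.0025, "tz": -0.015, "rx": 0, "ry": 0, "rz": 0, "claw": 0.038}, {"tx": -0.0025, "ty": 0.0025, "tz": -0.033, "rx": 0, "ry": 0, "rz": 0, "claw": 0.038}, {"tx": -0.0025, "ty": 0.0025, "tz": -0.033, "rx": 0, "ry": 0, "rz": 0, "claw": 0.038}, {"tx": -0.0025, "ty": 0.0025, "tz": -0.033, "rx": 0, "ry": 0, "rz": 0, "claw": 0.038}])

```text
clock: 2.7
eef_pos: [555.1, -2.1, 59.5]
tool_rot: [-3.141, -0.002, -0.442]
force: [-0.7, -0.8, -0.5]
width: 38.0
```

```bash
python3 look.py 2
```

```text
2.8 [555.42841596  -2.11575073  59.67461341] [-3.14061698e+00 -2.21284079e-03 -4.42453925e-01] [ 0.4081374   0.03061106 -0.12770824] 37.727056017376206
```

View pics/c2.png

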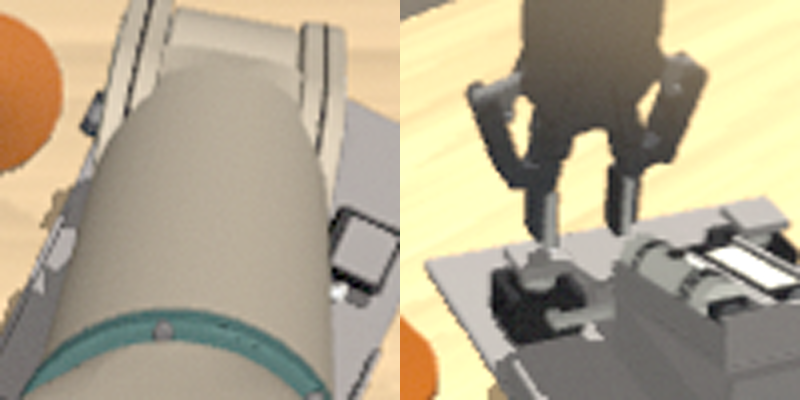

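The left finger is above the pad at crop (541,245). The right finger is just downhill of the flashlight's front at (622,235). Now I'll press.

Emit:
apply_moves(increments=[{"tx": 0, "ty": 0, "tz": -0.002, "rx": 0, "ry": 0, "rz": 0, "claw": 0.038}, {"tx": 0, "ty": 0, "tz": -0.004, "rx": 0, "ry": 0, "rz": 0, "claw": 0.038}, {"tx": 0, "ty": 0, "tz": -0.006, "rx": 0, "ry": 0, "rz": 0, "claw": 0.038}, {"tx": 0, "ty": 0, "tz": -0.008, "rx": 0, "ry": 0, "rz": 0, "claw": 0.038}, {"tx": 0, "ty": 0, "tz": -0.008, "rx": 0, "ry": 0, "rz": 0, "claw": 0.038}, {"tx": 0, "ty": 0, "tz": -0.008, "rx": 0, "ry": 0, "rz": 0, "claw": 0.038}])

```text
clock: 3.4
eef_pos: [554.7, -2.0, 50.4]
tool_rot: [-3.141, -0.001, -0.442]
force: [0.2, -0.5, 0.6]
width: 38.0
```

Emit:
apply_moves(increments=[{"tx": 0, "ty": 0, "tz": -0.002, "rx": 0, "ry": 0, "rz": 0, "claw": 0.038}, {"tx": 0, "ty": 0, "tz": -0.003, "rx": 0, "ry": 0, "rz": 0, "claw": 0.038}, {"tx": 0, "ty": 0, "tz": -0.003, "rx": 0, "ry": 0, "rz": 0, "claw": 0.038}, {"tx": 0, "ty": 0, "tz": -0.003, "rx": 0, "ry": 0, "rz": 0, "claw": 0.038}])

```text
clock: 3.8
eef_pos: [554.9, -2.1, 47.4]
tool_rot: [-3.141, -0.001, -0.442]
force: [1.2, -0.2, 2.2]
width: 37.6
```

Emit:
apply_moves(increments=[{"tx": 0, "ty": 0, "tz": -0.003, "rx": 0, "ry": 0, "rz": 0, "claw": 0.038}, {"tx": 0, "ty": 0, "tz": -0.005, "rx": 0, "ry": 0, "rz": 0, "claw": 0.038}, {"tx": 0, "ty": 0, "tz": -0.006, "rx": 0, "ry": 0, "rz": 0, "claw": 0.038}, {"tx": 0, "ty": 0, "tz": -0.006, "rx": 0, "ry": 0, "rz": 0, "claw": 0.038}, {"tx": 0, "ty": 0, "tz": -0.006, "rx": 0, "ry": 0, "rz": 0, "claw": 0.038}])

```text
clock: 4.3
eef_pos: [555.0, -2.0, 43.4]
tool_rot: [-3.14, -0.001, -0.442]
force: [-2.8, -0.0, 22.6]
width: 38.3
```

```bash
python3 look.py 3
```

```text
4.4 [555.02035994  -2.01145622  43.40327613] [-3.14025167e+00 -1.45312774e-03 -4.42533835e-01] [-3.3910782  -0.25841278 22.63871629] 38.1168606563653
```

View pics/c3.png

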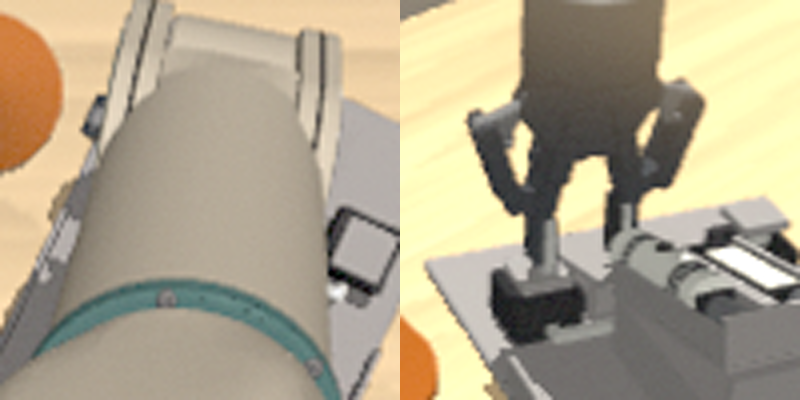

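```bash
cat > m.py <<'E'
from h import *
import sys
exec(open('fit.py').read().split("sq=lambda")[0])
a=cv2.imread('pics/side0.png');b=cv2.imread(f'pics/side{sys.argv[1]}.png')
x0,y0,w,h=321,220,12,12
k=4;A=cv2.resize(a,None,fx=k,fy=k,interpolation=cv2.INTER_CUBIC);B=cv2.resize(b,None,fx=k,fy=k,interpolation=cv2.INTER_CUBIC)
def mt(x0,y0,w,h):
    t=A[y0*k:(y0+h)*k,x0*k:(x0+w)*k];s=B[(y0-20)*k:(y0+h+10)*k,(x0-25)*k:(x0+w+10)*k]
    r=cv2.matchTemplate(s,t,cv2.TM_CCOEFF_NORMED);_,v,_,l=cv2.minMaxLoc(r);return v,l[0]/k-25,l[1]/k-20
print('dot',mt(319,219,10,9),'band',mt(324,224,12,12),'sleeve',mt(330,215,30,20),'walls',mt(320,235,40,20))
P=proj('side',[ch(-30,20,28),ch(-10,20,28)]);print('px per mm',(P[1]-P[0])/20)
E
python3 m.py 3
```

```text
pads [568.86135722  17.53941553  55.        ] [ 509.71088959 -106.89417664   55.        ] 137.77698168077586
yaw -0.44374015653741217 gate [509.48209887 -30.50980766  45.        ] flash front [521.34104876 -14.0023906   58.52296157] stop40 [556.23617242 -30.59005673  48.17019976]
dot (0.5752027034759521, 10.0, -3.0) band (0.6439698338508606, -2.75, -1.5) sleeve (0.9232146143913269, 0.0, 0.0) walls (0.4719148874282837, -2.75, -1.75)
px per mm [-0.19926802 -0.11749878]
```

Emit:
apply_moves(increments=[{"tx": 0, "ty": 0, "tz": 0.001, "rx": 0, "ry": 0, "rz": 0, "claw": 0.038}, {"tx": 0.001, "ty": -0.0005, "tz": 0.001, "rx": 0, "ry": 0, "rz": 0, "claw": 0.038}, {"tx": 0.002, "ty": -0.001, "tz": 0.001, "rx": 0, "ry": 0, "rz": 0, "claw": 0.038}, {"tx": 0.003, "ty": -0.0015, "tz": 0.001, "rx": 0, "ry": 0, "rz": 0, "claw": 0.038}, {"tx": 0.003, "ty": -0.0015, "tz": 0.0005, "rx": 0, "ry": 0, "rz": 0, "claw": 0.038}, {"tx": 0.003, "ty": -0.0015, "tz": 0.0005, "rx": 0, "ry": 0, "rz": 0, "claw": 0.038}, {"tx": 0.003, "ty": -0.0015, "tz": 0.0005, "rx": 0, "ry": 0, "rz": 0, "claw": 0.038}])

```text
clock: 5.1
eef_pos: [555.2, -2.1, 43.4]
tool_rot: [-3.141, 0.004, -0.441]
force: [-6.9, 2.5, 23.4]
width: 37.9
```

```bash
python3 look.py 4; python3 m.py 4|tail -2
python3 - <<'E'
import cv2
c=cv2.imread('pics/c4.png')[:,400:];d=cv2.imread('pics/c3.png')[:,400:]
cv2.imwrite('pics/c34.png',cv2.resize(cv2.hconcat([d[150:350,80:280],c[150:350,80:280]]),None,fx=2,fy=2))
E
```

```text
5.2 [555.17916087  -2.0946139   43.38764697] [-3.14110203  0.0044948  -0.44118975] [-7.04319591  1.93130758 23.51013692] 38.276884993192596
dot (0.5748987197875977, 10.0, -3.0) band (0.6419773697853088, -2.75, -1.5) sleeve (0.9222646951675415, 0.0, 0.0) walls (0.46288228034973145, -2.75, -1.75)
px per mm [-0.19926802 -0.11749878]
```

View pics/c34.png

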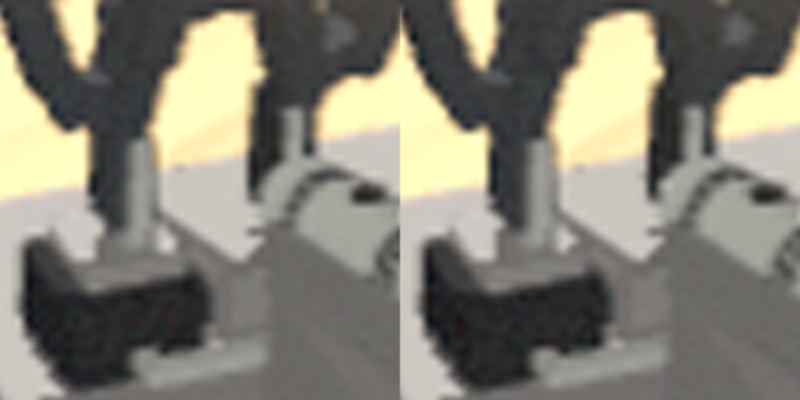

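Emit:
apply_moves(increments=[{"tx": 0, "ty": 0, "tz": 0.0005, "rx": 0, "ry": 0, "rz": 0, "claw": 0.038}, {"tx": 0, "ty": 0, "tz": 0.001, "rx": 0, "ry": 0, "rz": 0, "claw": 0.038}, {"tx": 0, "ty": 0, "tz": 0.0015, "rx": 0, "ry": 0, "rz": 0, "claw": 0.038}, {"tx": 0, "ty": 0, "tz": 0.0015, "rx": 0, "ry": 0, "rz": 0, "claw": 0.038}, {"tx": 0, "ty": 0, "tz": 0.0015, "rx": 0, "ry": 0, "rz": 0, "claw": 0.038}])

```text
clock: 5.7
eef_pos: [555.1, -2.1, 43.6]
tool_rot: [3.141, 0.005, -0.441]
force: [-4.4, 2.0, 12.1]
width: 38.1
```

```bash
python3 look.py 5; python3 m.py 5|tail -2
```

```text
5.8 [555.09651481  -2.12060701  43.62645278] [ 3.14146619  0.00478039 -0.44117196] [-3.66461849  2.35879669 12.58660408] 37.897299004511375
dot (0.5763488411903381, 10.0, -3.0) band (0.6491259336471558, -2.75, -1.75) sleeve (0.9206638932228088, 0.0, 0.0) walls (0.4590330719947815, -2.75, -1.75)
px per mm [-0.19926802 -0.11749878]
```

Emit:
apply_moves(increments=[{"tx": 0, "ty": 0, "tz": 0.0005, "rx": 0, "ry": 0, "rz": 0, "claw": 0.038}, {"tx": 0.001, "ty": -0.0005, "tz": 0.0005, "rx": 0, "ry": 0, "rz": 0, "claw": 0.038}, {"tx": 0.002, "ty": -0.001, "tz": 0.0005, "rx": 0, "ry": 0, "rz": 0, "claw": 0.038}, {"tx": 0.002, "ty": -0.001, "tz": 0.0005, "rx": 0, "ry": 0, "rz": 0, "claw": 0.038}, {"tx": 0.002, "ty": -0.001, "tz": 0.0005, "rx": 0, "ry": 0, "rz": 0, "claw": 0.038}, {"tx": 0.002, "ty": -0.001, "tz": 0.0005, "rx": 0, "ry": 0, "rz": 0, "claw": 0.038}])

```text
clock: 6.4
eef_pos: [555.3, -2.3, 43.7]
tool_rot: [3.141, 0.009, -0.44]
force: [-6.9, 4.5, 12.9]
width: 37.8
```

```bash
python3 look.py 6; python3 m.py 6|tail -2
```

```text
6.5 [555.32208962  -2.30621433  43.67135604] [ 3.14080881  0.00849384 -0.44035176] [-6.40912654  3.44415327 11.00389489] 37.77317467836244
dot (0.5774949789047241, 10.0, -3.0) band (0.6657913327217102, -2.75, -1.75) sleeve (0.9213299751281738, 0.0, 0.0) walls (0.46048030257225037, -3.0, -1.75)
px per mm [-0.19926802 -0.11749878]
```

Emit:
apply_moves(increments=[{"tx": -0.002, "ty": 0.001, "tz": 0, "rx": 0, "ry": 0, "rz": 0, "claw": 0.038}, {"tx": -0.004, "ty": 0.002, "tz": 0, "rx": 0, "ry": 0, "rz": 0, "claw": 0.038}, {"tx": -0.004, "ty": 0.002, "tz": 0, "rx": 0, "ry": 0, "rz": 0, "claw": 0.038}, {"tx": -0.004, "ty": 0.002, "tz": 0, "rx": 0, "ry": 0, "rz": 0, "claw": 0.038}, {"tx": -0.004, "ty": 0.002, "tz": 0, "rx": 0, "ry": 0, "rz": 0, "claw": 0.038}])

```text
clock: 7.0
eef_pos: [555.1, -2.2, 43.8]
tool_rot: [-3.142, 0.001, -0.442]
force: [0.9, 0.3, 5.9]
width: 38.0
```

```bash
python3 look.py 7; python3 m.py 7|tail -2
python3 - <<'E'
import cv2
c=cv2.imread('pics/side7.png')[205:255,280:345]
cv2.imwrite('pics/c7z.png',cv2.resize(cv2.convertScaleAbs(c,alpha=1.7),None,fx=11,fy=11,interpolation=cv2.INTER_CUBIC))
E
```

```text
7.1 [555.06385183  -2.15353201  43.7934084 ] [-3.14152820e+00  9.71600441e-04 -4.42130347e-01] [-1.11439965  0.02480742  6.27222147] 37.982550462965314
dot (0.5755444169044495, 10.0, -3.0) band (0.6496785283088684, -2.75, -1.75) sleeve (0.9221227169036865, 0.0, 0.0) walls (0.46381720900535583, -2.75, -1.75)
px per mm [-0.19926802 -0.11749878]
```

View pics/c7z.png

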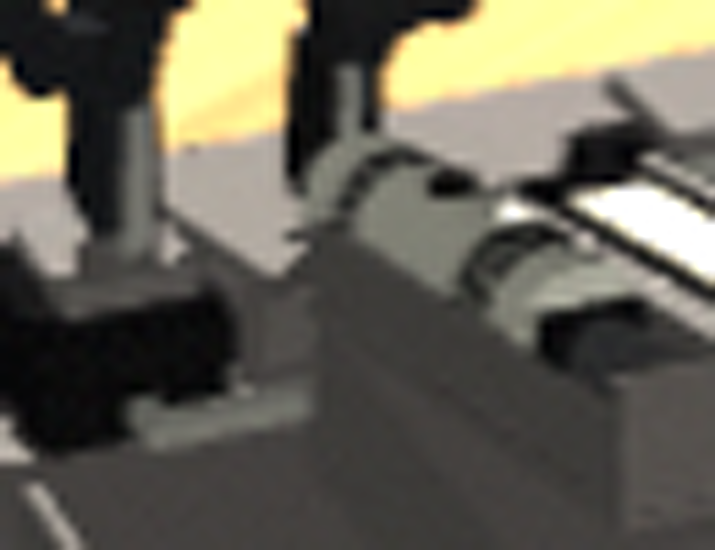

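```bash
python3 -c "
from cell import *
print(finish_job())"
```

```text
the job is handed in; nothing more can be done
None
```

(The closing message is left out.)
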